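# Free the keyhole of the jewellery box and hold its lock open

### The job

A square mascara tube has been left lying across the keyhole in the lid of the white jewellery box: lay it in the two notches of the little tube rest and let go of it. Then take the key with the rectangular head from the wooden key stand, work it down into the keyhole past the sticky pins until it is fully home (a little wiggling helps), turn it a quarter turn clockwise to the stop against the lock's spring, and finish while still holding the key there, turned. Leave the round-headed key in the stand and do not disturb the other cosmetics.

Things in the scene. Friction and masses are not known exactly. Their poses are not given: they have to be found in the camera images.
- lock (a point): Centre of the keyhole, level with the lid's top, 80 mm above the table, in a flush steel plate 50 x 50 mm of the white box. x along the keyhole (slot 20.5 x 7.5 mm, 2.5 mm chamfer), z up. First 8 mm of fixed plate, which stop the key turning until it is fully home; below it the turning barrel, whose slot is 20.4 x 6.8 mm, down to 34 mm below the lid.
- box: White jewellery box, fixed, 180 (x) x 240 (y) x 80 mm, origin at the centre of its underside. The keyhole is at x = -45 mm, y = 0, in the flat lid. A small steel bolt and its keeper stand on the lid from x = +25 to +90 mm, up to 12 mm high, 34 mm wide.
- pin_a (a joint): Stiff sticky pin that stays where it is pushed, m pushed back (0 = out, 0.005 = fully back), sticking out 4 mm into the barrel's slot from its +x end, 15 mm below the lid. The key's tapered tip pushes it aside: a straight push needs up to 20 N; with a push of 9 N, moving the key 1 to 2 mm to and fro along the slot gets it past.
- pin_b (a joint): The same kind of pin at the -x end of the slot, 21.5 mm below the lid.
- lock_turn (a joint): Turn of the lock's barrel, rad: 0 at rest, grows clockwise seen from above, stop at 1.60. A spring (0.03 N m at rest, 0.13 N m at a quarter turn) turns it and the key back when let go. The barrel follows the key with up to 0.2 rad of play: turn the key by about 1.75 rad to bring the barrel to the stop.
- key_bow (a point): Centre of the head of the key to use: grey slab 30 mm wide (x), 10 mm thick (y), 36 mm high (z, up). The key stands upright, shank down, in one slot of the wooden stand. When it is fully home this point is 28 mm above lock. It fits the keyhole either way round, head's width along the keyhole. About 45 g.
- key: The same key; origin on its axis at the underside of its collar (16 mm diameter, 10 mm high, below the head), 28 mm under key_bow. The collar rests on the stand, and on the lid when home. Below: round shank, 6 mm diameter; from 11 to 31 mm down a flat bit 18 mm wide (x), 5 mm thick (y), tapering to 9 mm wide over its last 10 mm.
- round_key_bow (a point): Centre of the round grey head (disc 34 mm across, 10 mm thick along y) of the other key, in the stand's other slot, 75 mm from the key to use along the width of the heads. Same collar and shank, no bit. Which key is in which slot varies. Not to be used.
- stand: Wooden key stand, fixed: block 150 (x) x 56 (y) x 40 mm, origin at the centre of its underside. Two slots, long way along x, at x = -37.5 and +37.5 mm, 20.5 x 7.5 mm, 36 mm deep. It stands left or right of the box.
- tube_mid (a point): Centre of the black mascara tube with a thin copper band, square in section: 120 (x) x 16 x 16 mm, lying across the keyhole on the box's lid. About 45 g.
- tube: The same tube; origin at the centre of its underside, 8 mm below tube_mid.
- rest_seat (a point): Middle of the fixed tube rest, at the height of its seats, 36 mm above the table. Two copper posts, 8 mm thick, stand at x = -40 and +40 mm on a clear base (120 x 60 x 8 mm); each has a notch with sloping sides, 22 mm wide at the bottom, 31 mm at the top, 12 mm deep. The tube lies in both along x, its centre 8 mm above this point.
- jar: Glass cream jar, 60 mm across, 45 mm high, stands on the table; origin under its centre. Leave alone.
- polish: Small nail-polish bottle, 30 mm across, 65 mm high, stands on the table; origin under its centre. Leave alone.
- lipstick: Lipstick, 22 mm across, 70 mm high, stands on the table; origin under its centre. Leave alone.
- compact: Round grey compact, 72 mm across, 14 mm high, lies on the table; origin under its centre. Leave alone.
There are look-alikes about, which are no part of the job. Of the things shaped like the part that bears rest_seat, the clear one is meant.

How it is judged:
On the way, in this order (a step that is already met when the one before it is completed fails the run):
1. the tube lies in both notches of the rest, let go (x of tube_mid in the frame of rest_seat between -0.02 and 0.02 m and y of tube_mid in the frame of rest_seat between -0.008 and 0.008 m and z of tube_mid in the frame of rest_seat between 0.004 and 0.012 m and angle between the x axis of tube_mid and the x axis of rest_seat, either way round below 0.15 rad and linear speed of tube below 0.02 m/s and contact force between the fingers and tube below 0.05 N), for 0.2 s.
2. the key is fully home in the keyhole, the lock not yet turned (horizontal distance between key_bow and lock below 0.005 m and z of key_bow in the frame of lock between 0.024 and 0.0315 m and angle between key_bow's own z axis and vertical below 0.12 rad and value of joint lock_turn below 0.4 rad), for 0.1 s.
At the end, for the whole second after the job is handed in: Key fully home (on the keyhole axis within 5 mm, collar within 3.5 mm of the lid, upright), lock turned at least 1.35 rad, key still gripped; tube still, free and in both notches of the rest (within 20 mm along, 8 mm across, 4 mm in height, 0.15 rad) (all of step 1 and horizontal distance between key_bow and lock below 0.005 m and z of key_bow in the frame of lock between 0.024 and 0.0315 m and angle between key_bow's own z axis and vertical below 0.12 rad and value of joint lock_turn above 1.35 rad and contact force between the fingers and key above 1 N); the arm keeps its last pose, push and grip.
It fails at once if another cosmetic was displaced by more than 25 mm or tipped (distance of any of jar, polish, lipstick, compact from where it was at the start of the episode above 0.025 m or angle between any of jar, polish, lipstick, compact's own z axis and vertical above 0.5 rad).
It fails at once if the round-headed key was taken from its slot (distance of round_key_bow from where it was at the start of the episode above 0.02 m).
It also fails if it takes over 61 s, if anything falls off the work surface, if the arm or the gripper's body presses on something with over 40 N, if the wrist force passes 120 N, or if a joint passes its speed limit or range.

### The arm

A 6-joint arm with a two-finger parallel gripper is mounted at the origin on the work surface. World frame = base frame: x ahead of the robot, y to its left, z up, the work surface at z = 0. Lengths are in m, angles in rad, forces in N, time in s.
With the tool pointing down it reaches from about 0.425 to 1.125 m from the base axis. Payload 14.9 kg.
Tool frame: the origin (TCP) lies at the very end of the fingers, on their centre line; the grasp point (between the pads) lies 19 mm behind it; z points along the fingers, y is the direction in which the jaws open and shut (so a half turn about z gives the same grasp; the last joint's range is limited). The gripper opens to 91 mm and grips with 3 to 60 N. Pads are 32 mm wide; open, the fingers measure 118 mm over their backs; the gripper's body (76 mm by 178 mm) begins 60 mm behind the grasp point.
Start: joints at [1.082, 0.379, 1.734, -0, 1.028, -0.033], TCP at [0.308, 0.629, 0.214] pointing down, gripper open.
Joint ranges: [-2.77, 2.77], [-0.74, 2.19], [0, 2.66], [-1.06, 4.2], [0.31, 2.87], [-3.08, 3.08]. Speed limits (rad/s): [1.89, 1.89, 2.39, 3.14, 3.14, 3.14].

### API

Orientations are given as a unit quaternion [x, y, z, w].
In Python, from rig import move_to, move_l, goto_joints, move_gripper, hold, ik, get_state, get_image, MotionError, hand_in gives the robot as it stands. Calls block until the motion is done:
- move_to(position, orientation): joint-space move of the TCP to a pose.
- move_l(position, attitude=None, rate=0.15): straight line of the TCP; attitude=None keeps the orientation; rate is the mean speed in m/s.
- goto_joints(angles): joint-space move.
- move_gripper(opening, grip_force=None): opening from 0.0 (shut) to 1.0 (fully open); grip_force is the grip in N (None keeps the last); returns when the fingers have stopped.
- hold(seconds).
- ik(position, orientation): joint angles nearest the present ones, or None.
- get_state(): the state.
- get_image(name): name is "scene" or "top"; returns a dict with "color" (420x560x3 uint8, red, green, blue), "camera_matrix" (3x3 intrinsics, pixels), "cam_to_world" (4x4, takes a point from camera to world coordinates). Camera axes: x right, y down, z forward; pixel columns grow to the right and rows downward; lengths in m; the calibration is good to about 2 mm. A picture is of the moment at which its call begins. There is no depth.
A pose or a line that the arm cannot do raises MotionError and nothing moves.
- hand_in(): hands the job in, once; it reports no verdict.
The state is a dict: "t": time; "qpos": joint angles; "qvel": joint speeds; "joint_efforts": joint torques, N m; "tcp_pos": TCP position; "orientation": TCP orientation; "ft_force": force on the tool from outside, world axes, zero at the start; "wrist_torque": the same for the moment, N m; "opening": opening from 0.0 (shut) to 1.0 (fully open).
Only numpy, scipy, OpenCV 4.12 (cv2) and the standard library are available. Lean on these libraries where they do the work, as an engineer would, in place of code of your own. Each camera call takes 0.05 s, during which the arm holds its last target. There are 200 camera calls.

## Working session

There is one attempt and no reset: what is moved stays moved. The work goes in short steps, each a Python script; the robot and the scene stay as the last script left them, time stands still between calls to the robot, and variables do not carry over. Pictures are saved under pics/ and viewed, about 8 in all and at most 12, crops included, and the job is handed in when it is done.

```bash
mkdir -p pics; ls
cat > h.py <<'E'
import numpy as np, cv2
from rig import *
def snap(name,fn,crop=None,scale=1):
    im=get_image(name); c=im["color"][:,:,::-1]
    np.savez("pics/"+fn+".npz",K=im["camera_matrix"],T=im["cam_to_world"],c=c)
    show(fn,fn,crop,scale)
def show(src,fn,crop=None,scale=1):
    c=np.load("pics/"+src+".npz")["c"]
    if crop: c=c[crop[1]:crop[3],crop[0]:crop[2]]
    cv2.imwrite("pics/"+fn+".png",cv2.resize(c,None,fx=scale,fy=scale,interpolation=cv2.INTER_CUBIC))
def pt(src,u,v,z):
    d=np.load("pics/"+src+".npz");K,T=d["K"],d["T"]
    r=T[:3,:3]@np.linalg.inv(K)@[u,v,1]; o=T[:3,3]
    return o+r*(z-o[2])/r[2]
def px(src,p):
    d=np.load("pics/"+src+".npz");q=np.linalg.inv(d["T"])@np.r_[p,1]; q=d["K"]@q[:3]; return q[:2]/q[2]
E
python3 - <<'E'
from h import *
snap("top","t0",None,1.42);snap("scene","s0",None,1.42)
for n in("t0","s0"):
    d=np.load(f"pics/{n}.npz");print(d["K"],d["T"].round(3))
s=get_state();print(s["t"],s["orientation"],s["tcp_pos"])
E
```

```text
pics
[[524.76093547   0.         280.59547389]
 [  0.         524.76093547 199.78202395]
 [  0.           0.           1.        ]] [[ 1.700e-02 -9.910e-01  1.310e-01  3.870e-01]
 [-1.000e+00 -1.600e-02  3.000e-03  8.800e-02]
 [-1.000e-03 -1.310e-01 -9.910e-01  1.365e+00]
 [ 0.000e+00  0.000e+00  0.000e+00  1.000e+00]]
[[512.94494959   0.         273.8699198 ]
 [  0.         512.94494959 211.2372458 ]
 [  0.           0.           1.        ]] [[ 0.751  0.444 -0.488  1.234]
 [ 0.66  -0.503  0.558 -0.677]
 [ 0.002 -0.741 -0.671  1.017]
 [ 0.     0.     0.     1.   ]]
0.1 [ 2.25911806e-01  9.74147639e-01 -4.67175900e-04 -1.25095602e-04] [0.30793767 0.62824972 0.21337652]
```

View pics/t0.png

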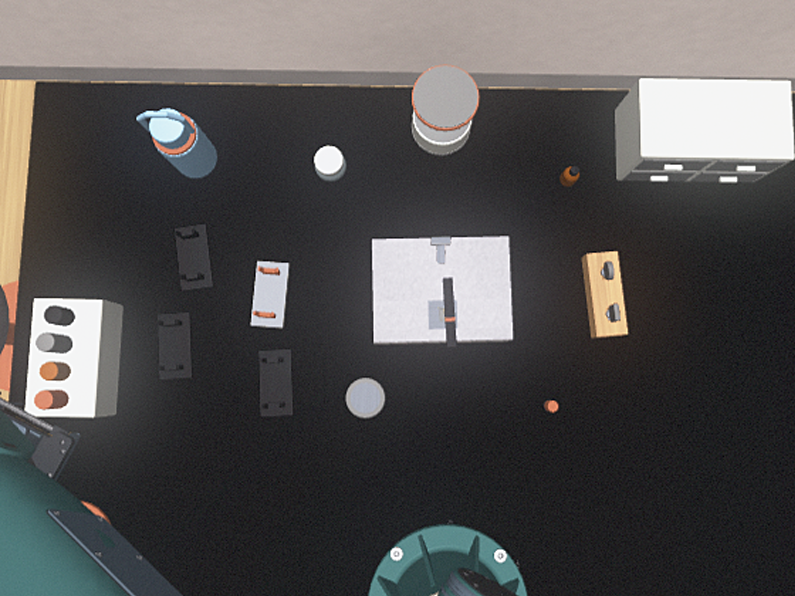

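View pics/s0.png

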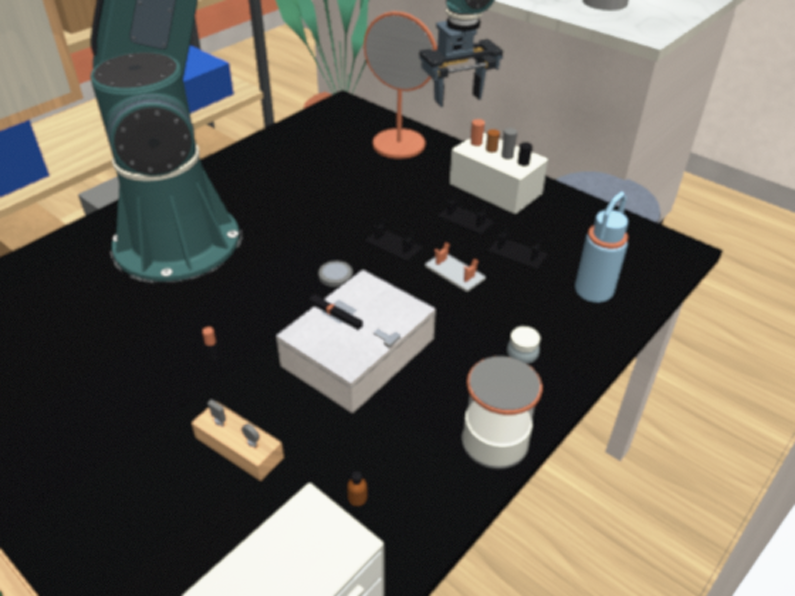

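Candidates for the rest are the pale one with copper posts at (270,294) and three black look-alikes at (193,257), (174,346) and (276,383). I take the pale one. The tube crosses the lid at (449,312), and the two keys stand at (608,271) and (613,313). Next is one close composite.

Run:
```python
from h import *
t=np.load("pics/t0.npz")["c"];s=np.load("pics/s0.npz")["c"]
r=lambda c,x0,y0,x1,y1:cv2.resize(c[y0:y1,x0:x1],(395,295),interpolation=cv2.INTER_CUBIC)
A=np.vstack([np.hstack([r(t,390,170,470,230+0),r(s,125,270,205,330)]),np.hstack([r(t,250,160,370,250),r(t,150,170,230,230)])])
cv2.imwrite("pics/c1.png",A)
```

```text
(no output)
```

View pics/c1.png

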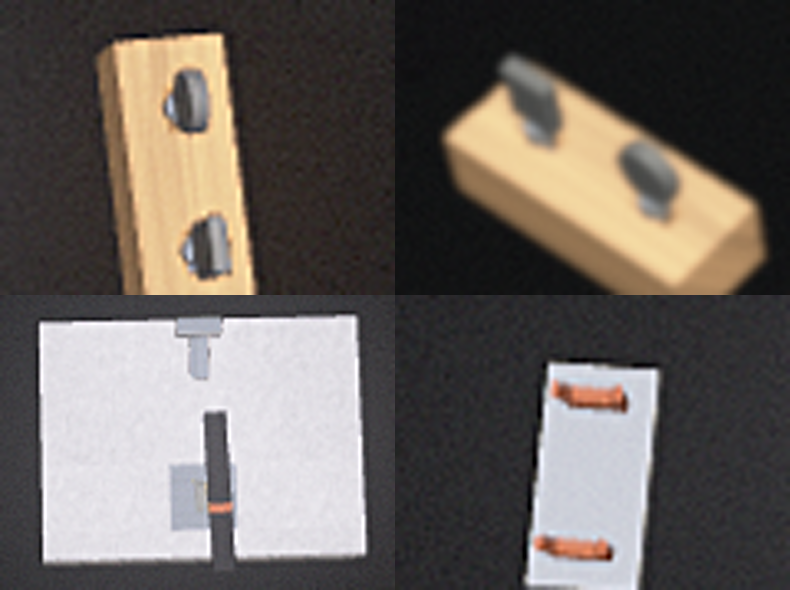

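```bash
cat >> h.py <<'E'
from scipy.spatial.transform import Rotation as R
def quat(psi):
    c,s=np.cos(psi),np.sin(psi)
    return R.from_matrix(np.array([[c,s,0],[s,-c,0],[0,0,-1]])).as_quat()
def tell(*a):
    s=get_state();print(*a,"t",round(s["t"],2),"tcp",np.round(s["tcp_pos"],4),"F",np.round(s["ft_force"],1),"M",np.round(s["wrist_torque"],2),"op",round(s["opening"],3),"q6",round(s["qpos"][5],2));return s
E
python3 - <<'E'
from h import *
b=lambda x,y,z:pt("t0",250+x*120/395-.5+.15,160+(y-295)*90/295-.35,z)[:2]
P=[b(40,322,.08),b(357,316,.08),b(366,555,.08),b(43,563,.08)]
print("box",np.round(P,4),[round(np.linalg.norm(P[i]-P[i-1]),4) for i in range(4)])
d=(P[0]+P[1]-P[2]-P[3]);y=(P[0]+P[3]-P[1]-P[2]);c=np.mean(P,0)
yb=np.arctan2(d[1],d[0]);yb2=np.arctan2(-y[0],y[1]);u=(yb+yb2)/2
print("c",c,yb,yb2,"lock",c-.045*np.array([np.cos(u),np.sin(u)]))
pl=[b(171,465,.08),b(173,531,.08),b(236,462,.08),b(236,530,.08)];print("plate",np.mean(pl,0),np.round(pl,4))
a,e=b(216,411,.096),b(223,570,.088);print("tube",a,e,(a+e)/2,np.linalg.norm(a-e),np.arctan2(*(a-e)[::-1]))
g=lambda x,y,z,x0,y0:pt("t0",x0+x*80/395-.4,y0+y*60/295-.4,z)[:2]
r=lambda x,y,z:g(x-395,y-295,z,150,170)
a,e=r(591,396,.045),r(574,548,.045);print("rest posts",a,e,(a+e)/2,np.linalg.norm(a-e),np.arctan2(*(a-e)[::-1]))
a,e=r(548,362,.008),r(660,371,.008);f=r(526,585,.008);print("rest base",a,e,f,np.linalg.norm(a-e),np.linalg.norm(a-f), np.arctan2(*(a-f)[::-1]))
a=g(222,245,.086,390,170);print("key",a)
p=lambda x,y,z:pt("s0",125+(x-395)*80/395-.4,270+y*60/295-.4,z)[:2]
print("key scene", p(527,77,.086), "round",g(200,100,.084,390,170))
c=lambda x,y,z:pt("t0",x/1.42,y/1.42,z)[:2]
S=[c(590,252,.04),c(619,251,.04),c(628,333,.04),c(598,337,.04)];print("stand",np.round(S,4),np.mean(S,0))
E
```

```text
box [[ 0.636   0.1403]
 [ 0.6446 -0.0994]
 [ 0.4633 -0.1056]
 [ 0.4534  0.1342]] [np.float64(0.1828), np.float64(0.2399), np.float64(0.1814), np.float64(0.24)]
c [0.5493234  0.01740009] 0.033806482196117676 0.03853969404343181 lock [0.50435283 0.01577266]
plate [0.50477906 0.0151295 ] [[ 0.5284  0.04  ]
 [ 0.4788  0.038 ]
 [ 0.5315 -0.0086]
 [ 0.4804 -0.0089]]
tube [0.56767576 0.00770605] [0.4499726  0.00109165] [0.50882418 0.00439885] 0.1178888646307571 0.05613656648279676
rest posts [0.58223897 0.32497773] [0.5032317  0.33056417] [0.54273533 0.32777095] 0.07920453302595518 -0.07059046811476234
rest base [0.60563777 0.35515874] [0.60176088 0.29555599] [0.4865206  0.36175965] 0.05972870445781001 0.1192999222448078 -0.055358673779331485
key [ 0.5136569  -0.28507758]
key scene [ 0.51306527 -0.28550166] round [ 0.58675172 -0.27625995]
stand [[ 0.6253 -0.252 ]
 [ 0.628  -0.3043]
 [ 0.4803 -0.3171]
 [ 0.4723 -0.2636]] [ 0.55148043 -0.28427189]
```

Run:
```python
from h import *
q=quat(np.pi+.056)
move_to([.509,.0044,.2],q); move_gripper(.6); 
move_l([.509,.0044,.0825],rate=.12); tell("down")
move_gripper(0,15); tell("grip")
move_l([.509,.0044,.16],rate=.15)
qr=quat(np.pi-.063)
move_to([.543,.328,.13],qr); tell("over")
snap("top","t1",None,1); snap("scene","s1",None,1)
t=np.load("pics/t1.npz")["c"];s=np.load("pics/s1.npz")["c"]
r=lambda c,x0,y0,x1,y1:cv2.resize(c[y0:y1,x0:x1],(395,295),interpolation=cv2.INTER_CUBIC)
cv2.imwrite("pics/c2.png",np.vstack([np.hstack([r(t,120,145,240,235),r(s,270,130,370,205)]),np.hstack([r(t,290,190,338,226),r(t,400,170,448+40,236)])]))
```

```text
down t 4.28 tcp [0.5094 0.0044 0.0831] F [ 0.2 -1.   0.1] M [ 0.04  0.07 -0.  ] op 0.597 q6 -1.66
grip t 4.95 tcp [0.509  0.0044 0.0826] F [-1.   0.1  2.6] M [0.15 0.08 0.01] op 0.173 q6 -1.66
over t 6.86 tcp [0.543  0.327  0.1297] F [ 0.5 -0.9 -0.6] M [-0.   -0.    0.01] op 0.172 q6 -1.0
```

View pics/c2.png

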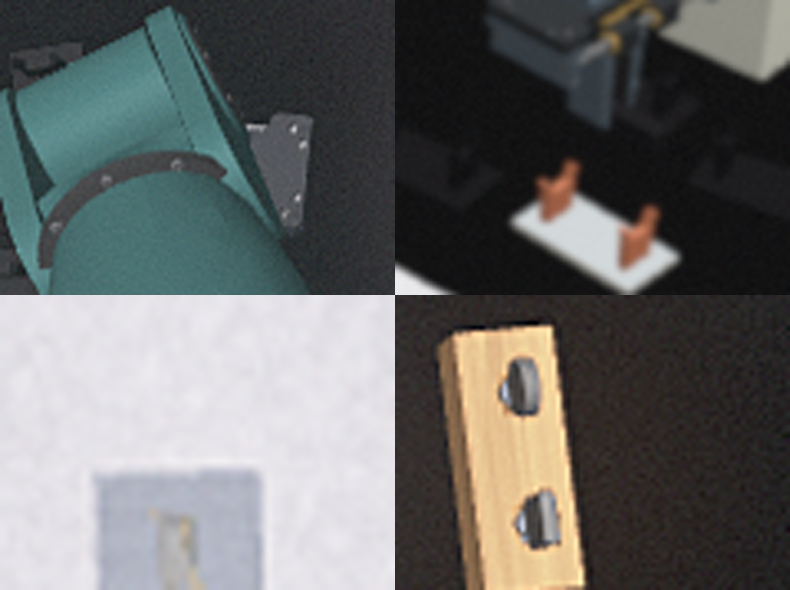

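The grip has stayed at 15.7 mm and the keyhole is now uncovered, so the tube is held. I'll place it in the rest now.

Run:
```python
from h import *
p=[.5433,.3283]
move_l(p+[.06],rate=.12); tell("a"); move_l(p+[.0395],rate=.04); tell("low")
move_gripper(.45); tell("rel"); move_l(p+[.16],rate=.2)
move_to([.5137,-.285,.2],quat(np.pi+.11)); tell("overkey")
snap("top","t2"); snap("scene","s2")
t=np.load("pics/t2.npz")["c"];s=np.load("pics/s2.npz")["c"]
r=lambda c,x0,y0,x1,y1:cv2.resize(c[y0:y1,x0:x1],(395,295),interpolation=cv2.INTER_CUBIC)
cv2.imwrite("pics/c3.png",np.vstack([np.hstack([r(t,150,170,230,230),r(s,280,150,360,210)]),np.hstack([r(t,290,205,338,241),r(s,120,225,220,300)])]))
```

```text
a t 7.69 tcp [0.5436 0.3284 0.0604] F [-0.4 -1.1 -0.6] M [0.03 0.04 0.01] op 0.174 q6 -1.0
low t 8.35 tcp [0.5433 0.3285 0.0394] F [-0.4  5.1 -2.5] M [0.86 0.01 0.03] op 0.174 q6 -1.0
rel t 8.93 tcp [0.5433 0.3282 0.0395] F [-0.4 -0.2  0.2] M [ 0.04 -0.02 -0.03] op 0.451 q6 -1.0
overkey t 11.88 tcp [ 0.514  -0.2844  0.1999] F [-0.2 -0.1  0.3] M [ 0.03  0.03 -0.02] op 0.448 q6 -2.23
```

View pics/c3.png

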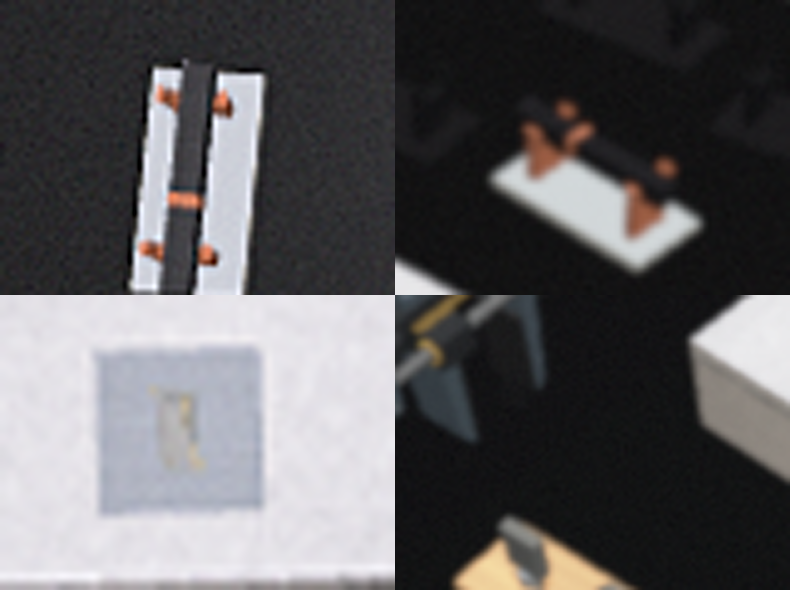

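Run:
```python
from h import *
b=lambda x,y,z=.08:pt("t2",290+x*48/395-.44,205+(y-295)*36/295-.44,z)[:2]
P=[b(96,350),b(261,347),b(263,509),b(100,515)];print(np.round(P,4),np.mean(P,0),"hole",b(178,430))
d=P[0]+P[1]-P[2]-P[3];print(np.arctan2(d[1],d[0]))
g=lambda x,y,z:pt("t1",400+(x-395)*88/395-.39,170+(y-295)*66/295-.39,z)[:2]
for A in [((552,326),(584,585)),((455,337),(485,590))]:
    a,e=[g(*k,.04) for k in A];v=a-e;print("stand",a,e,np.arctan2(v[1],v[0]),np.linalg.norm(v))
print("key",g(549,517,.086),"rnd",g(530,386,.084), "rest posts edges")
r=lambda x,y,z:pt("t2",150+x*80/395-.4,170+y*60/295-.4,z)[:2]
print("tube", r(201,100,.052),r(183,250,.052))
```

```text
[[ 0.529   0.041 ]
 [ 0.5307 -0.0084]
 [ 0.482  -0.0093]
 [ 0.4794  0.0392]] [0.50529083 0.01560425] hole [0.5052948  0.01620135]
0.027148661923869267
stand [ 0.6284914  -0.30095682] [ 0.4803279  -0.31571358] 0.09927042853025514 0.14889655637603966
stand [ 0.62119052 -0.24553286] [ 0.47658433 -0.26001924] 0.099845016033888 0.1453299866469601
key [ 0.51400601 -0.28351352] rnd [ 0.58665894 -0.27522154] rest posts edges
tube [0.58176727 0.32117868] [0.50418681 0.327305  ]
```

Run:
```python
from h import *
p=[.514,-.2843]
move_l(p+[.10],attitude=quat(np.pi+.0995),rate=.15); move_l(p+[.054],rate=.06); tell("down")
move_gripper(0,50); tell("grip"); move_l(p+[.15],rate=.12); tell("up")
move_to([.505,.0157,.15],quat(np.pi+.033)); tell("over")
move_l([.505,.0157,.118],rate=.1); tell("near")
snap("top","t3"); snap("scene","s3")
t=np.load("pics/t3.npz")["c"];s=np.load("pics/s3.npz")["c"]
r=lambda c,x0,y0,x1,y1:cv2.resize(c[y0:y1,x0:x1],(395,295),interpolation=cv2.INTER_CUBIC)
cv2.imwrite("pics/c4.png",np.hstack([r(s,200,190,280,250),r(s,125,225,225,300)]))
```

```text
down t 13.71 tcp [ 0.5142 -0.2844  0.0542] F [ 0.5 -0.6 -0.2] M [ 0.03  0.01 -0.02] op 0.452 q6 -2.22
grip t 14.29 tcp [ 0.5138 -0.2838  0.054 ] F [0.3 5.8 2.6] M [ 1.17 -0.07  0.03] op 0.108 q6 -2.22
up t 15.24 tcp [ 0.5136 -0.2841  0.1493] F [ 0.3 -0.2 -0.9] M [0.02 0.06 0.01] op 0.11 q6 -2.22
over t 16.39 tcp [0.5053 0.0151 0.1499] F [ 0.4 -0.3 -0.6] M [0.06 0.02 0.02] op 0.107 q6 -1.62
near t 16.86 tcp [0.5057 0.0157 0.1176] F [ 2.5 13.7 -3.7] M [ 3.17 -0.59 -0.03] op 0.108 q6 -1.62
```

View pics/c4.png

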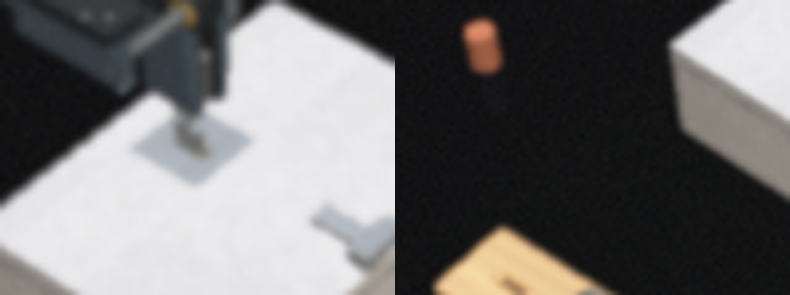

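The key's tip is already about 6 mm in the slot, and the +y side force shows it sits too far to −y. I'll correct that by force feedback while going down.

```bash
cat >> h.py <<'E'
def comply(p,n=6,k=6e-5):
    for i in range(n):
        F=np.array(get_state()["ft_force"])
        if np.hypot(F[0],F[1])<2: break
        p[:2]+=np.clip(F[:2]*k,-6e-4,6e-4); move_l(list(p),rate=.02)
    return p
E
python3 - <<'E'
from h import *
p=np.array([.505,.0157,.118])
for k in range(5):
    p=comply(p,4); tell(k,p.round(4))
    if abs(get_state()["ft_force"][1])<2.5: break
np.save("p.npy",p)
E
```

```text
0 [0.5052 0.0169 0.118 ] t 17.71 tcp [0.5052 0.0166 0.118 ] F [-0.3 -0.9 -0.6] M [ 0.15  0.01 -0.01] op 0.11 q6 -1.62
```

Run:
```python
from h import *
p=np.load("p.npy"); p[1]=.0174; ax=np.array([np.cos(.033),np.sin(.033),0]); n=0
t0=get_state()["t"]
while p[2]>.0925 and get_state()["t"]-t0<12:
    s=get_state(); F=np.array(s["ft_force"])
    if F[2]<9: p[2]-=.001; move_l(list(p),rate=.03)
    else:
        for d in (.0013,-.0013): move_l(list(p+ax*d),rate=.04)
        n+=1
        F2=get_state()["ft_force"]
        move_l(list(p),rate=.04)
    F=np.array(get_state()["ft_force"])
    if np.hypot(F[0],F[1])>4: p[:2]+=np.clip(F[:2]*4e-5,-4e-4,4e-4)
    if F[2]>18: p[2]+=.0005
    tell(n,p.round(4))
np.save("p.npy",p)
```

```text
0 [0.5052 0.0174 0.117 ] t 17.96 tcp [0.5052 0.0174 0.117 ] F [-0.3  0.1 -0.6] M [ 0.04  0.06 -0.01] op 0.107 q6 -1.62
0 [0.5052 0.0174 0.116 ] t 18.21 tcp [0.5051 0.0174 0.1159] F [ 1.  -0.3 -0.3] M [ 0.04 -0.03 -0.04] op 0.106 q6 -1.62
0 [0.5052 0.0174 0.115 ] t 18.46 tcp [0.5052 0.0174 0.1149] F [ 0.4  0.1 -0.3] M [ 0.02  0.   -0.02] op 0.108 q6 -1.62
0 [0.5052 0.0174 0.114 ] t 18.71 tcp [0.5051 0.0174 0.1139] F [ 0.4 -0.5 -0. ] M [ 0.07 -0.02 -0.01] op 0.108 q6 -1.62
0 [0.5052 0.0174 0.113 ] t 18.96 tcp [0.5051 0.0174 0.1129] F [-0.7  0.2 -0.8] M [ 0.08 -0.05 -0.05] op 0.109 q6 -1.62
0 [0.5052 0.0174 0.112 ] t 19.21 tcp [0.5051 0.0174 0.1119] F [-0.2  0.2  0.1] M [ 0.03  0.01 -0.05] op 0.105 q6 -1.62
0 [0.5052 0.0174 0.111 ] t 19.46 tcp [0.5051 0.0174 0.1109] F [ 0.4 -0.3 -0.5] M [ 0.04  0.01 -0.02] op 0.109 q6 -1.62
0 [0.5052 0.0174 0.11  ] t 19.71 tcp [0.5051 0.0174 0.1099] F [-0.1 -0.2 -1.2] M [ 0.04 -0.   -0.05] op 0.105 q6 -1.62
0 [0.5052 0.0174 0.109 ] t 19.96 tcp [0.5051 0.0174 0.1089] F [ 0.7 -0.  -0.6] M [ 0.11 -0.01  0.05] op 0.105 q6 -1.62
0 [0.5052 0.0174 0.108 ] t 20
[... 1401 characters left out ...]
174 0.096 ] t 23.21 tcp [0.5052 0.0173 0.0962] F [-2.1 -0.8  0.7] M [-0.08  0.5   0.03] op 0.106 q6 -1.62
0 [0.5049 0.0174 0.095 ] t 23.46 tcp [0.5055 0.0172 0.0954] F [-2.  -2.   7.3] M [-0.26  0.59 -0.08] op 0.108 q6 -1.62
0 [0.5049 0.0174 0.094 ] t 23.71 tcp [0.5057 0.0174 0.0944] F [-1.   0.2  6.2] M [ 0.1   0.23 -0.02] op 0.103 q6 -1.62
0 [0.5048 0.0172 0.093 ] t 23.96 tcp [0.5059 0.0171 0.0936] F [-2.9 -3.1  9.1] M [-0.77  0.43 -0.03] op 0.107 q6 -1.62
1 [0.5048 0.0172 0.093 ] t 24.71 tcp [0.5058 0.0172 0.0934] F [ 2.5 -0.   4.9] M [ 0.11 -0.65  0.02] op 0.109 q6 -1.62
1 [0.5051 0.0172 0.092 ] t 24.96 tcp [0.5058 0.0172 0.0921] F [ 6.8  0.3 -3. ] M [ 0.07 -1.47  0.01] op 0.107 q6 -1.62
```

Run:
```python
from h import *
tell("now")
snap("scene","s4",(215,200,265,238),15.8)
```

```text
now t 24.96 tcp [0.5058 0.0172 0.0921] F [ 6.8  0.3 -3. ] M [ 0.07 -1.47  0.01] op 0.107 q6 -1.62
```

View pics/s4.png

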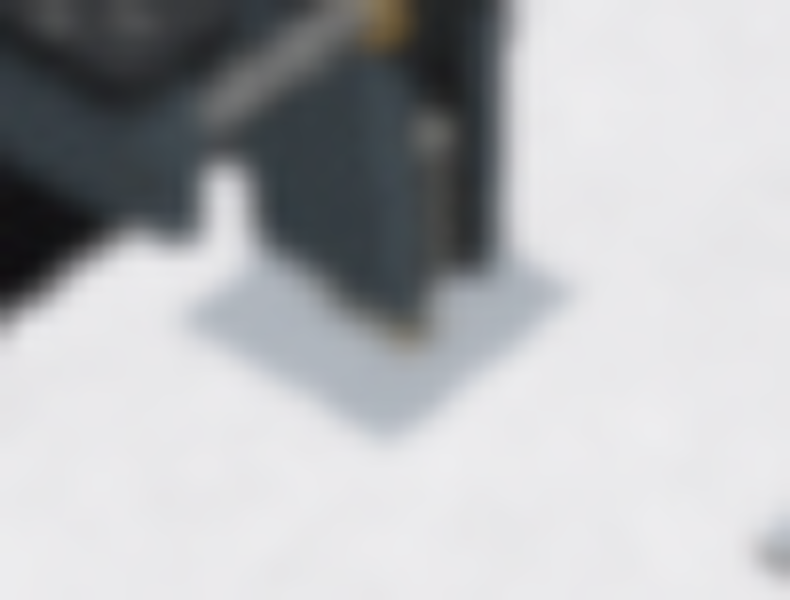

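Run:
```python
from h import *
for z in (.126,.130,.134,.138): print(z,(px("s4",[.5208,.0172,z])-[215,200])*15.8)
p=np.load("p.npy"); p[:2]=[.5055,.0173]; ax=np.array([np.cos(.033),np.sin(.033),0])
for i in range(8):
    F=get_state()["ft_force"]
    if F[2]>13: break
    p[2]-=.0006; move_l(list(p),rate=.02)
    for d in (.001,-.001): move_l(list(p+ax*d),rate=.04)
    move_l(list(p),rate=.04); s=tell(i,p.round(4))
np.save("p.npy",p)
```

```text
0.126 [444.7049722  141.23954626]
0.13 [443.78319575 123.11665151]
0.134 [442.85769253 104.92048514]
0.138 [441.92843988  86.6506019 ]
0 [0.5055 0.0173 0.0914] t 26.01 tcp [0.5059 0.0173 0.0917] F [ 2.2 -1.4  8.4] M [-0.14 -0.38  0.03] op 0.105 q6 -1.62
1 [0.5055 0.0173 0.0908] t 27.01 tcp [0.5058 0.0173 0.0908] F [ 4.6 -0.8 -0.2] M [-0.05 -1.07  0.02] op 0.109 q6 -1.62
2 [0.5055 0.0173 0.0902] t 28.01 tcp [0.5059 0.0172 0.0904] F [ 2.4 -0.8  6.3] M [-0.08 -0.67  0.02] op 0.111 q6 -1.62
3 [0.5055 0.0173 0.0896] t 29.01 tcp [0.5058 0.0173 0.09  ] F [ 1.2 -0.6 11. ] M [-0.09 -0.27  0.01] op 0.105 q6 -1.62
4 [0.5055 0.0173 0.089 ] t 30.01 tcp [0.5058 0.0173 0.0898] F [-3.2 -0.5 23.3] M [-0.14  0.58  0.04] op 0.107 q6 -1.62
```

Run:
```python
from h import *
p=np.load("p.npy"); p[2]=.0894; move_gripper(0,60)
psi=np.pi+.033
for i in range(9):
    psi-=.2 if i<8 else .17
    move_to(list(p),quat(psi)); s=tell(i,round(psi-np.pi-.033,2),p.round(4))
    F=np.array(s["ft_force"])
    if np.hypot(F[0],F[1])>4: p[:2]+=np.clip(F[:2]*5e-5,-5e-4,5e-4)
    if F[2]>18: p[2]+=.0003
    if F[2]<5: p[2]-=.0003
    if abs(s["wrist_torque"][2])>1: break
np.save("p.npy",np.r_[p,psi])
snap("top","t5");snap("scene","s5")
```

```text
0 -0.2 [0.5055 0.0173 0.0894] t 30.53 tcp [0.5059 0.0173 0.09  ] F [ 0.8  0.6 14.9] M [ 0.09 -0.06  0.03] op 0.107 q6 -1.41
1 -0.4 [0.5055 0.0173 0.0894] t 30.84 tcp [0.5059 0.0173 0.09  ] F [-0.7 -0.7 14.2] M [-0.15 -0.04  0.01] op 0.105 q6 -1.21
2 -0.6 [0.5055 0.0173 0.0894] t 31.15 tcp [0.5059 0.0172 0.09  ] F [ 1.2 -2.4 14. ] M [-0.23 -0.14  0.02] op 0.11 q6 -1.01
3 -0.8 [0.5055 0.0173 0.0894] t 31.46 tcp [0.5058 0.0171 0.09  ] F [ 0.2 -3.7 14.6] M [-0.77  0.04  0.06] op 0.107 q6 -0.81
4 -1.0 [0.5055 0.0173 0.0894] t 31.77 tcp [0.5057 0.017  0.09  ] F [-0.1 -4.9 16.6] M [-1.17  0.19  0.01] op 0.106 q6 -0.61
5 -1.2 [0.5055 0.0171 0.0894] t 32.08 tcp [0.5054 0.0167 0.0899] F [-2.4 -4.4 17.3] M [-1.18  0.63  0.05] op 0.105 q6 -0.42
6 -1.4 [0.5054 0.0168 0.0894] t 32.38 tcp [0.5052 0.0166 0.0899] F [-4.  -3.  18.3] M [-0.88  0.73  0.08] op 0.108 q6 -0.22
7 -1.6 [0.5052 0.0167 0.0897] t 32.69 tcp [0.5049 0.0165 0.0899] F [-1.5 -1.9 12.6] M [-0.63  0.26  0.05] op 0.11 q6 -0.02
8 -1.77 [0.5052 0.0167 0.0897] t 32.98 tcp [0.5049 0.0166 0.09  ] F [-1.5 -2.4 14.1] M [-0.53  0.51  0.31] op 0.11 q6 0.15
```

Run:
```python
from h import *
f=lambda n:np.load(f"pics/{n}.npz")["c"]
r=lambda c,x0,y0,x1,y1:cv2.resize(c[y0:y1,x0:x1],(395,295),interpolation=cv2.INTER_CUBIC)
cv2.imwrite("pics/c5.png",np.vstack([np.hstack([r(f("s5"),210,190,290,250),r(f("s4"),210,190,290,250)]),np.hstack([r(f("t5"),150,170,230,230),r(f("s5"),280,150,360,210)])]))
```

```text
(no output)
```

View pics/c5.png

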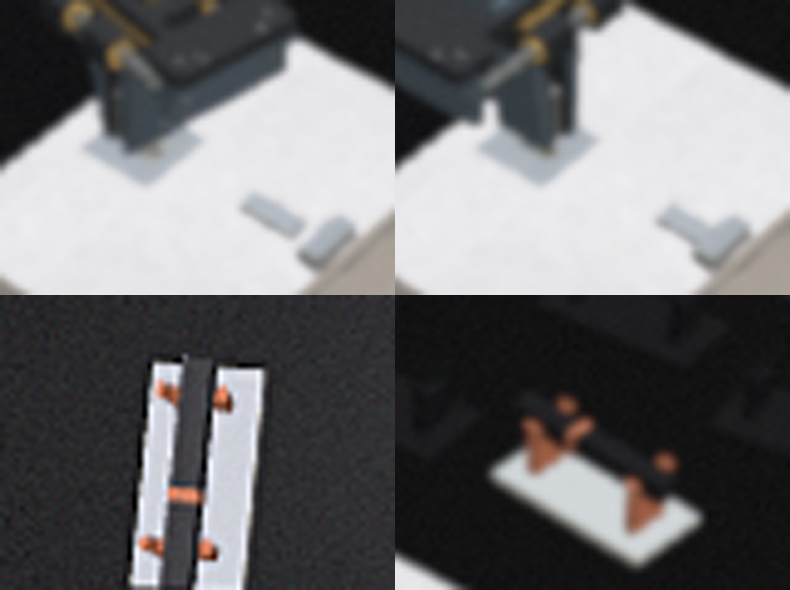

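The bolt has drawn clear of its keeper at (330,240) in the crop, so the barrel has turned. The tube still lies in both notches. Handing in while holding.

Run:
```python
from h import *
tell("end"); hand_in()
```

```text
end t 33.08 tcp [0.5048 0.0166 0.0899] F [-1.8 -2.1 14.3] M [-0.55  0.45  0.25] op 0.106 q6 0.15
the job is handed in; nothing more can be done
```

I laid the tube in the clear rest's notches and let go of it. Then I pushed the rectangular-headed key home past the pins, turned it 1.77 rad clockwise, and handed in at 33.1 s while still gripping it.

**Last checks:**
- **Lock:** the bolt is drawn clear of its keeper. The wrist torque rose to about 0.3 N m, more than the 0.13 N m of the spring alone, so the barrel is against its stop.
- **Key:** there is about 14 N of downward push, and the fingers are about 10 mm apart on the key's head.
- **Tube:** the pictures show it free in both notches. The one measurement I made after release put it about 4 mm across from my estimate of the rest's middle; the limit is 8 mm.

**What did not go as planned:**
- **First descent:** I went about 9 mm lower than I meant to. The tip went into the keyhole with 14 N of side force, which I corrected by force feedback.
- **Key in the grip:** the key slid about 4 mm up between the fingers, which ended up at the level of the top of its collar. I judged it fully home from that height and the firm bottoming force, not from a clear view of the collar.
- **Other cosmetics and round key:** I did not measure these again at the end. The arm moved nowhere near the cosmetics, and the fingers closed only on the key next to the round one.

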